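# Put the two putty knives back into their slotted holders

## Task

Put the two putty knives that lie on the bench away in the row of slotted wooden holders: slide the wide one blade first into the wide slot that is still empty, and the narrow one into the narrow slot, each pushed fully home so its blade reaches the end of the slot. Leave the knife that is already put away, and the other things on the bench, where they are.

Things in the scene. Friction and masses are not known exactly. Their poses are not given: they have to be found in the camera images.
- wide: putty knife flat on the bench left or right of the holders, yaw within 0.45: black handle 100 x 26 x 18 (its x, y, z), steel blade 60 wide, 70 long, 3 thick on the handle's +x end at half its thickness. Origin: centre of the handle's underside; x towards the blade tip (120 ahead), z up. 0.10 kg, balances 18 ahead of the origin
- narrow: putty knife like wide, same handle, origin and axes, but blade only 30 wide (70 long, 3 thick, tip 120 ahead); flat on the bench on the other side of the holders, yaw within 0.45. 0.08 kg, balances 10 ahead of the origin
- parked: third putty knife, the same shape, origin and axes as wide, already home in one of the two wide holders (dock_1 or dock_2, it varies); its handle sticks out towards the robot about 24 above the bench, drooping a few degrees. Leave it there
- wide_tip (a point): middle of the wide knife's blade edge, 120 mm ahead of its origin and 9 above it (half the handle's thickness)
- narrow_tip (a point): middle of the narrow knife's blade edge, 120 mm ahead of its origin and 9 above it
- parked_tip (a point): middle of the parked knife's blade edge, 120 mm ahead of its origin and 9 above it
- dock_1: fixed wooden block 75 x 90 x 55 high, wide holder. Origin: centre of underside; x points into its level slot, which opens in the front face (x = -37.5, towards the robot): 66 wide, 6 high, mid-height 33.5 above the bench, centred on y = 0, end wall at x = +22.5 (60 deep); first 10 of the mouth flare by 4 on each side. Either this or dock_2 holds the parked knife
- dock_2: the other wide holder, identical to dock_1 in shape, slot, origin and axes. Of dock_1 and dock_2 one holds the parked knife and the other is empty: see from the parked knife's position
- dock_narrow: narrow holder for the narrow knife, always empty: as dock_1 (same slot height, depth, flare, origin and axes) but block 60 wide (y) and slot only 36 wide
- rail: fixed wooden strip 18 x 340 x 20 high behind the row of three holders, which stand side by side at 105 pitch in any order. Origin: on the bench at the middle holder's centre; x points away from the robot, y along the row; yaw within 0.15. The strip lies at x = +38 to +56
- jar: bystander: jar, 66 across, 85 high, origin under its centre, beyond the knives on the left
- battery: bystander: black tool battery pack, 110 x 75 x 65 high, origin under its centre, beyond the knives on the right
- driver: bystander: screwdriver lying across behind the holders, origin under its middle
Mind the look-alikes: they are no part of the job. What is shaped like the dock_narrow but turquoise or yellow is not meant.

How it is judged (in metres and radians):
At the end, for the whole second after the job is handed in: Wide knife in the wide slot that was empty, narrow knife in the narrow slot: tips within 8 mm of the slot end and of its middle sideways, lined up to 0.17 rad (slight droop is fine), released and at rest; the parked knife still home in its slot (((x of wide_tip in the frame of dock_1 between 0.0145 and 0.03 m and y of wide_tip in the frame of dock_1 between -0.008 and 0.008 m and z of wide_tip in the frame of dock_1 between 0.026 and 0.041 m and angle between the x axis of wide and the x axis of dock_1, either way round below 0.17 rad) or (x of wide_tip in the frame of dock_2 between 0.0145 and 0.03 m and y of wide_tip in the frame of dock_2 between -0.008 and 0.008 m and z of wide_tip in the frame of dock_2 between 0.026 and 0.041 m and angle between the x axis of wide and the x axis of dock_2, either way round below 0.17 rad)) and x of narrow_tip in the frame of dock_narrow between 0.0145 and 0.03 m and y of narrow_tip in the frame of dock_narrow between -0.008 and 0.008 m and z of narrow_tip in the frame of dock_narrow between 0.026 and 0.041 m and angle between the x axis of narrow and the x axis of dock_narrow, either way round below 0.17 rad and ((x of parked_tip in the frame of dock_1 between 0.0145 and 0.03 m and y of parked_tip in the frame of dock_1 between -0.008 and 0.008 m and z of parked_tip in the frame of dock_1 between 0.026 and 0.041 m and angle between the x axis of parked and the x axis of dock_1, either way round below 0.17 rad) or (x of parked_tip in the frame of dock_2 between 0.0145 and 0.03 m and y of parked_tip in the frame of dock_2 between -0.008 and 0.008 m and z of parked_tip in the frame of dock_2 between 0.026 and 0.041 m and angle between the x axis of parked and the x axis of dock_2, either way round below 0.17 rad)) and linear speed of each of wide, narrow, parked below 0.02 m/s); the robot touches nothing.
It fails at once if the parked knife is moved by more than 20 mm (distance of parked from where it was at the start of the episode above 0.02 m).
It fails at once if the jar, battery or screwdriver is moved by more than 30 mm (distance of any of jar, battery, driver from where it was at the start of the episode above 0.03 m).
It also fails if it takes over 67 s, if anything falls off the work surface, if the arm or the gripper's body presses on something with over 40 N, if the wrist force passes 120 N, or if a joint passes its speed limit or range.

## Robot

A 6-joint arm with a two-finger parallel gripper is mounted at the origin on the work surface. World frame = base frame: x ahead of the robot, y to its left, z up, the work surface at z = 0. Lengths are in mm, angles in rad, forces in N, time in s.
With the tool pointing down it reaches from about 275 to 1000 mm from the base axis. Payload 8.4 kg.
Tool frame: the origin (TCP) lies midway between the tips of the shut fingers; the grasp point (between the pads) lies 19 mm behind it; z points along the fingers, y is the line along which they close (so a half turn about z gives the same grasp; the last joint's range is limited). The gripper opens to 85 mm and grips with 20 to 120 N. Pads are 22 mm wide; open, the fingers measure 114 mm over their backs; the gripper's body (76 mm by 85 mm) begins 54 mm behind the grasp point. The pads swing forward as they close: fully open they stand 13 mm farther back than shut.
Start: joints at [1.13, 0.353, 1.633, -0, 1.155, -0.002], TCP at [265.532, 565.792, 231.281] pointing down, gripper open.
Joint ranges: [-2.63, 2.63], [-0.92, 2.1], [0.06, 2.66], [-1.3, 4.44], [0, 2.69], [-3.02, 3.02]. Speed limits (rad/s): [2.22, 2.22, 2.79, 3.14, 3.14, 3.14].

## Interface

Orientations are given as [roll, pitch, yaw] about the fixed x, y, z axes, in that order (R = Rz(yaw) Ry(pitch) Rx(roll)).
In Python, from rig import r, cams gives the robot as it stands. The module is installed in compiled form; this text tells all that it offers.
- The arm moves only by the tool send_rows, never from a script. Its argument "targets" is one flat list of numbers, 7 for each row, row after row: the shift along the tool's x, y, z in m, then the turn, a rotation vector about the tool's x, y, z in rad, then the opening, from -1 (shut) to 1 (fully open). In form: [tx, ty, tz, wx, wy, wz, fingers, tx, ty, tz, wx, wy, wz, fingers, ...]. A call has 1 to 12 rows; each row is the pose to reach, as a shift and turn from the pose commanded when the call began, along the tool's axes at that moment; what a row does not reach only later rows make up. A row lasts 1/12 s, in which the tool goes at most 41.7 mm and 7.16 degrees, less where a joint would pass 70% of its speed; a pose out of reach is approached as far as the arm can. A call with a gripper value outside its range is refused whole. The fingers move at their own pace and stop on an object; "grip_force" is the grip in N (left out, the last holds). Time passes only in rows, so rows that repeat a pose let the fingers close. It gives the time, the measured TCP pose, the force, the opening and the grip force at its end, in the units of the state.
- r.sense(): the state, without advancing time (a new reading comes with each control period).
- cams.grab_frame(name): name is "scene" or "top"; returns a dict with "color" (384x512x3 uint8, blue, green, red), "fx", "fy", "cx", "cy" (pixels), "xyz" and "attitude" of the camera in the world. Camera axes: x right, y down, z forward; pixel columns grow to the right and rows downward; lengths in mm; the calibration is good to about 2 mm. A picture is of the moment at which its call begins. There is no depth.
- r.sign_off(): hands the job in; it is judged then, once.
The state is a dict: "clock": time; "qpos": joint angles; "qvel": joint speeds; "joint_efforts": joint torques, N m; "eef_pos": TCP position; "tcp_rot": TCP orientation; "contact_force": force on the tool from outside, world axes, zero at the start; "wrist_torque": the same for the moment, N m; "opening": opening from 0.0 (shut) to 1.0 (fully open); "grasp_force": force on a finger pad.
Only numpy, scipy, OpenCV 4.12 (cv2) and the standard library are available. Lean on these libraries where they do the work, as an engineer would, in place of code of your own. Each camera call takes 0.05 s, during which the arm holds its last target. There are 200 camera calls.

## Working session

There is one attempt and no reset: what is moved stays moved. The work goes in short steps, Python scripts to look and compute and a tool call to move; the robot and the scene stay as the last step left them, time stands still between calls to the robot, and variables do not carry over. Pictures are saved under pics/ and viewed, at most 10 in all, crops included, and the job is handed in when it is done.

Besides the shell and the picture viewer there is one more tool, called after ">>>" as name(argument=value, ...), one argument or row to a line, values as JSON. send_rows: Moves the arm, as the interface text tells. Its arguments: {"type":"object","properties":{"targets":{"type":"array"},"grip_force":{"type":"number"}},"required":["targets"]}

```bash
mkdir -p pics
python3 - <<'E'
from rig import r,cams
import cv2
for n in("scene","top"):
    f=cams.grab_frame(n); cv2.imwrite(f"pics/{n}0.png",f["color"])
    print(n,{k:f[k] for k in f if k!="color"})
print(r.sense())
E
```

```text
scene {'fx': 385.48010669850754, 'fy': 385.48010669850754, 'cx': 254.95492971777867, 'cy': 197.346340319848, 'xyz': array([1262.52232014,  220.20101997,  832.89861956]), 'attitude': array([-2.42372117,  0.00580657,  1.91245002])}
top {'fx': 349.9511395620622, 'fy': 349.9511395620622, 'cx': 258.6700886496382, 'cy': 194.4310387660815, 'xyz': array([ 428.8087814 ,  -10.18291007, 1060.57013575]), 'attitude': array([-2.95010276, -0.01581091, -1.54997852])}
{'clock': 0.1, 'qpos': array([ 1.12959887e+00,  3.53560427e-01,  1.63407644e+00, -1.48650915e-05,
        1.15517961e+00, -2.42505036e-03]), 'qvel': array([-0.00104995, -0.00158652, -0.00054469,  0.00019246,  0.00013623,
       -0.00059037]), 'joint_efforts': array([ 2.34027075e-04, -6.06365490e+01, -3.42814744e+01, -1.72515734e-04,
        4.12837762e-03,  1.66286731e-05]), 'eef_pos': array([265.35289344, 565.39938828, 230.64114131]), 'tcp_rot': array([-3.14036880e+00,  1.06243551e-05,  2.70282626e+00]), 'contact_force': array([ 0.05007995,  0.46315926, -0.85618131]), 'wrist_torque': array([ 0.0351171 ,  0.00928472, -0.03333595]), 'grasp_force': 0.0, 'opening': 1.0011721663245758}
```

View pics/top0.png

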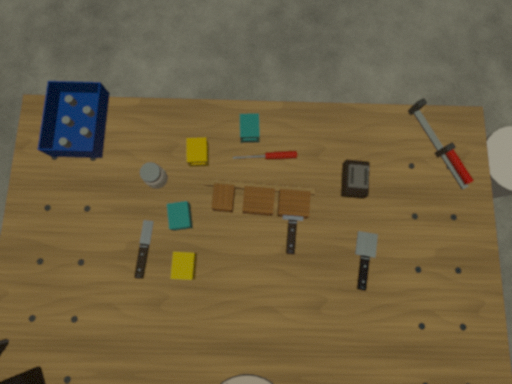

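View pics/scene0.png

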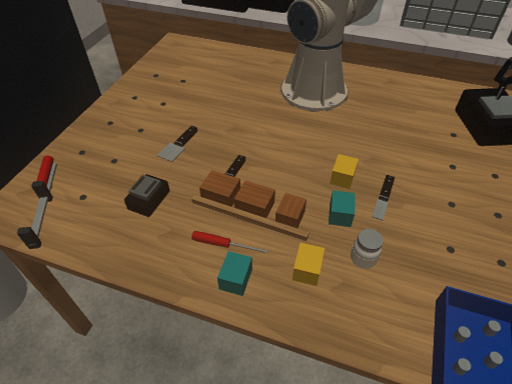

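```bash
cat > h.py <<'E'
import numpy as np,cv2
from scipy.spatial.transform import Rotation as R
from scipy.optimize import minimize
S=4
def proj(f,P):
    c=(np.asarray(P,float)-f["xyz"])@R.from_euler("xyz",f["attitude"]).as_matrix()
    return np.c_[f["fx"]*c[:,0]/c[:,2]+f["cx"],f["fy"]*c[:,1]/c[:,2]+f["cy"]]
def box(x0,x1,y0,y1,z0,z1): # faces, each 4 corners
    V=lambda *a:np.array(a,float)
    return [V((x0,y0,z1),(x1,y0,z1),(x1,y1,z1),(x0,y1,z1)),V((x0,y0,z0),(x0,y1,z0),(x0,y1,z1),(x0,y0,z1)),
      V((x1,y0,z0),(x1,y1,z0),(x1,y1,z1),(x1,y0,z1)),V((x0,y0,z0),(x1,y0,z0),(x1,y0,z1),(x0,y0,z1)),V((x0,y1,z0),(x1,y1,z0),(x1,y1,z1),(x0,y1,z1))]
N=[(0,0,1),(-1,0,0),(1,0,0),(0,-1,0),(0,1,0)]
def knife(w): return [(box(50,120,-w/2,w/2,7.5,10.5),[1]*5),(box(-50,50,-13,13,0,18),[2,3,4,5,6])]
def docks(ws): return [(box(-37.5,37.5,y-w/2,y+w/2,0,55),[1,2,3,4,5]) for y,w in ws]
def tf(p,P,z=0): 
    c,s=np.cos(p[2]),np.sin(p[2]); P=np.atleast_2d(P)
    return np.c_[p[0]+c*P[:,0]-s*P[:,1],p[1]+s*P[:,0]+c*P[:,1],P[:,2]+z]
def labels(f,model,p,roi,z=0):
    u0,v0,u1,v1=roi; L=np.zeros(((v1-v0)*S,(u1-u0)*S),np.uint8)
    allp=np.vstack([q for b,_ in model for q in b]); 
    for b,l in model:
        for q,n,k in zip(b,N,l):
            Q=tf(p,q,z); nn=tf((0,0,p[2]),n)[0]
            if (f["xyz"]-Q.mean(0))@nn<=0: continue
            uv=(proj(f,Q)-[u0,v0]+.5)*S-.5
            cv2.fillPoly(L,[np.round(uv*16).astype(np.int32)],k,shift=4)
    return L
def prep(f,p,model,margin=7,z=0):
    uv=proj(f,tf(p,np.vstack([q for b,_ in model for q in b]),z))
    a=np.floor(uv.min(0)-margin).astype(int);b=np.ceil(uv.max(0)+margin).astype(int)
    a=np.maximum(a,0); b=np.minimum(b,[512,384])
    im=cv2.cvtColor(f["color"],cv2.COLOR_BGR2LAB)[a[1]:b[1],a[0]:b[0]].astype(np.float32)
    return (*a,*b),cv2.resize(im,None,fx=S,fy=S,interpolation=cv2.INTER_CUBIC)
def fit(fs,model,p0,z=0):
    for it in range(2):
        pr=[prep(f,p0,model,z=z) for f in fs]
        def cost(q):
            p=(q[0],q[1],q[2]/100); t=0
            for f,(roi,im) in zip(fs,pr):
                L=labels(f,model,p,roi,z)
                for k in np.unique(L):
                    m=im[L==k]; t+=len(m)*m.var(0).sum()
            return t/1e4
        x0=[p0[0],p0[1],p0[2]*100]
        r=minimize(cost,x0,method="Nelder-Mead",options=dict(initial_simplex=np.array([x0]+[np.add(x0,d) for d in ((10,0,0),(0,10,0),(0,0,12))]),xatol=.05,fatol=.01))
        p0=(r.x[0],r.x[1],r.x[2]/100)
    return np.array(p0),r.fun
def backproj(f,uv,z):
    d=R.from_euler("xyz",f["attitude"]).as_matrix()@[(uv[0]-f["cx"])/f["fx"],(uv[1]-f["cy"])/f["fy"],1]
    return f["xyz"]+d*(z-f["xyz"][2])/d[2]
E
cat > m.py <<'E'
from rig import r,cams
from h import *
T=cams.grab_frame("top");C=cams.grab_frame("scene")
def ini(t,h,z): 
    a=backproj(T,t,z);b=backproj(T,h,z); y=np.arctan2(*(a-b)[1::-1]); return a,b,y
D=docks([(105,60),(0,90),(-105,90)])
out={}
for n,w,t,h in(("wide",60,(367,235),(363,288)),("narrow",30,(148,223),(139,276))):
    a,b,y=ini(t,h,9); p=(b[0]+50*np.cos(y),b[1]+50*np.sin(y),y)
    for fs in([T],[C],[T,C]): q,c=fit(fs,knife(w),p); print(n,len(fs),q.round(3),c)
    out[n]=q
c=backproj(T,(258,200),40); print(c)
for fs in([T],[C],[T,C]): q,cc=fit(fs,D,(c[0],c[1],-0.03)); print("row",q.round(3),cc)
out["row"]=q
np.save("poses.npy",out,allow_pickle=True)
pn=[]
for f in(T,C):
    im=cv2.resize(f["color"],None,fx=S,fy=S,interpolation=cv2.INTER_CUBIC)
    for n,m in(("wide",knife(60)),("narrow",knife(30)),("row",D)):
        L=labels(f,m,out[n],(0,0,512,384))
        for k in range(1,7):
            cs,_=cv2.findContours((L==k).astype(np.uint8),0,2); cv2.drawContours(im,cs,-1,(0,255,0),1)
    pn.append(im)
t=pn[0]; s=pn[1]
c=lambda i,u,v,w,h:i[v*4:(v+h)*4,u*4:(u+w)*4]
A=np.hstack([c(t,125,215,40,70),c(t,205,175,110,70),c(t,343,225,45,70)])
B=np.hstack([c(s,190,160,120,80),c(s,155,120,45,80),c(s,370,170,30,80)])
w=max(A.shape[1],B.shape[1]);pad=lambda i:cv2.copyMakeBorder(i,0,0,0,w-i.shape[1],0)
cv2.imwrite("pics/fit.png",np.vstack([pad(A),pad(B)])[:600,:800])
E
time python3 m.py
```

```text
wide 1 [ 4.06487e+02 -3.32640e+02 -1.64000e-01] 352.5799560546875
wide 1 [ 4.11385e+02 -3.30540e+02 -1.53000e-01] 515.4051513671875
wide 2 [ 4.07011e+02 -3.32164e+02 -1.43000e-01] 940.5758056640625
narrow 1 [ 4.27124e+02  3.16140e+02 -7.10000e-02] 265.6593322753906
narrow 1 [ 4.3351e+02  3.1968e+02 -8.0000e-02] 422.1337890625
narrow 2 [ 4.29619e+02  3.19718e+02 -8.00000e-02] 870.0128173828125
[610.134882  -20.5632127  40.       ]
row [ 6.09903e+02 -2.10760e+01 -5.50000e-02] 581.1046752929688
row [ 6.00069e+02 -1.89590e+01 -5.60000e-02] 5779.36962890625
row [ 6.00345e+02 -1.89770e+01 -5.20000e-02] 6761.4833984375
real	0m27.942s
user	0m26.338s
sys	0m1.413s
```

View pics/fit.png

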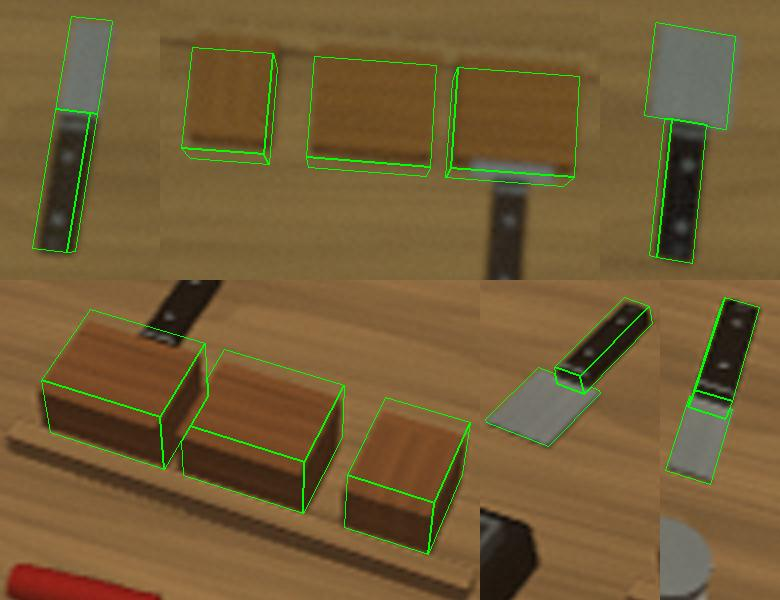

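```bash
python3 - <<'E'
s=open('h.py').read()
s=s.replace("(box(-50,50,-13,13,0,18),[2,3,4,5,6])]","(box(38,50,-12,12,0,18),[3]*5),(box(-50,38,-13,13,0,18),[2]*5)]")
s=s.replace("for y,w in ws]","for y,w in ws]\nRAIL=(box(38,56,-170,170,0,20),[6,7,7,7,7])")
s=s.replace("for b,l in model:\n        for","for b,l in (model[::-1] if model[-1] is RAIL and f['xyz'][0]<800 else model):\n        for")
open('h.py','w').write(s)
m=open('m.py').read().replace("(-105,90)])","(-105,90)])+[RAIL]")
open('m.py','w').write(m)
E
python3 m.py
```

```text
wide 1 [ 4.06914e+02 -3.34758e+02 -1.45000e-01] 398.820556640625
wide 1 [ 4.11028e+02 -3.31129e+02 -1.62000e-01] 455.0036926269531
wide 2 [ 4.07656e+02 -3.32973e+02 -1.52000e-01] 1028.105224609375
narrow 1 [ 4.27795e+02  3.17932e+02 -7.90000e-02] 266.491455078125
narrow 1 [ 4.30622e+02  3.20426e+02 -8.10000e-02] 376.26470947265625
narrow 2 [ 4.29534e+02  3.19746e+02 -9.40000e-02] 768.567626953125
[610.134882  -20.5632127  40.       ]
row [ 6.10164e+02 -2.10160e+01 -5.70000e-02] 580.753173828125
row [ 6.12336e+02 -1.79590e+01 -6.30000e-02] 4951.1171875
row [ 6.1201e+02 -1.8274e+01 -6.0000e-02] 5584.6943359375
```

View pics/fit.png

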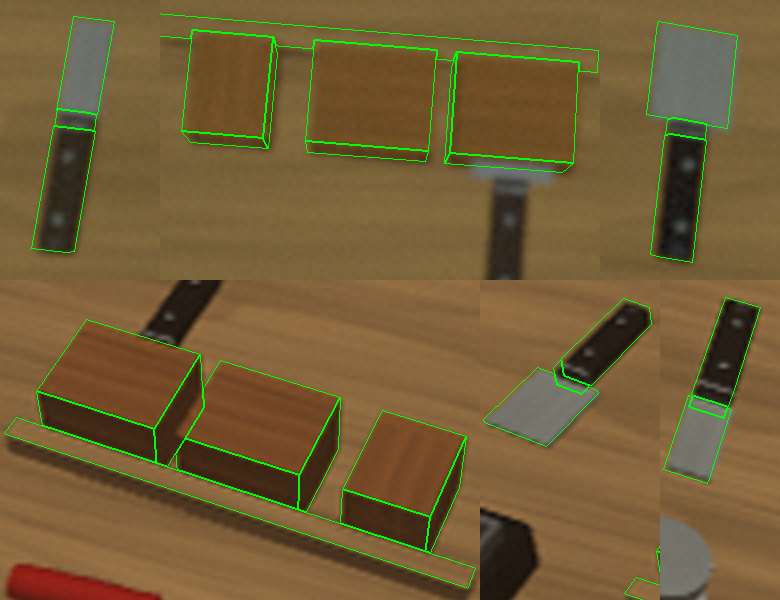

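Candidates (top image):
- **Narrow holder:** the brown block at (223,197). The turquoise blocks at (249,127) and (179,215) and the yellow ones at (197,151) and (183,265) are look-alikes.
- **Empty wide holder:** the brown block at (258,200). The one at (293,203) holds the parked knife, whose handle is at (292,235).
- **Knives:** narrow at (143,250), wide at (365,262).

The overlay crop confirms these choices.

```bash
cat > plan.py <<'E'
# usage: plan.py x y z yaw  (current commanded pose in cmd.npy) ; prints tool-frame shift (m) and turn
import numpy as np,sys,os
def T(x,y,z,w): c,s=np.cos(w),np.sin(w); return np.array([[c,s,0],[s,-c,0],[0,0,-1]]),np.array([x,y,z])
cur=[float(v) for v in sys.argv[1].split(",")]
for a in sys.argv[2:]:
    t=[float(v) for v in a.split(",")]
    R0,p0=T(*cur); p=np.array(t[:3]); print(a,"shift",((R0.T@(p-p0))/1000).round(4),"wz",round(-(t[3]-cur[3]),4))
E
python3 plan.py 265.5,565.8,231.3,2.7028 439,318.5,150,3.06 439,318.5,2.7,3.06
```

```text
439,318.5,150,3.06 shift [-0.2621 -0.1502  0.0813] wz -0.3572
439,318.5,2.7,3.06 shift [-0.2621 -0.1502  0.2286] wz -0.3572
```

>>> send_rows(
  targets=[-0.262,-0.15,0.081,0,0,-0.357,0.4,-0.262,-0.15,0.081,0,0,-0.357,0.4,-0.262,-0.15,0.081,0,0,-0.357,0.4,-0.262,-0.15,0.081,0,0,-0.357,0.4,-0.262,-0.15,0.081,0,0,-0.357,0.4,-0.262,-0.15,0.081,0,0,-0.357,0.4,-0.262,-0.15,0.081,0,0,-0.357,0.4,-0.262,-0.15,0.081,0,0,-0.357,0.4,-0.262,-0.15,0.081,0,0,-0.357,0.4,-0.262,-0.15,0.081,0,0,-0.357,0.4,-0.262,-0.15,0.081,0,0,-0.357,0.4,-0.262,-0.15,0.081,0,0,-0.357,0.4],
  grip_force=60,
)

```text
clock: 1.3
eef_pos: [438.7, 319.6, 150.6]
tcp_rot: [3.141, 0.0, 3.061]
contact_force: [-0.0, 0.2, 0.0]
opening: 0.702
grasp_force: 0.0
```

>>> send_rows(
  targets=[0,-0.001,0.08,0,0,0,0.4,0,-0.001,0.12,0,0,0,0.4,0,-0.001,0.135,0,0,0,0.4,0,-0.001,0.1475,0,0,0,0.4,0,-0.001,0.1475,0,0,0,0.4,0,-0.001,0.1475,0,0,0,0.4,0,-0.001,0.1475,0,0,0,0.4],
)

```text
clock: 1.88
eef_pos: [439.6, 319.0, 4.3]
tcp_rot: [3.14, 0.002, 3.061]
contact_force: [0.9, -0.0, 0.6]
opening: 0.699
grasp_force: 0.0
```

>>> send_rows(
  targets=[0,0,0,0,0,0,-1,0,0,0,0,0,0,-1,0,0,0,0,0,0,-1,0,0,0,0,0,0,-1,0,0,0,0,0,0,-1,0,0,0,0,0,0,-1,0,0,0,0,0,0,-1,0,0,0,0,0,0,-1],
)

```text
clock: 2.55
eef_pos: [439.9, 318.5, 4.6]
tcp_rot: [3.14, 0.002, 3.06]
contact_force: [-1.7, -0.3, 10.7]
opening: 0.284
grasp_force: 59.2
```

```bash
python3 plan.py 439.9,318.5,4.6,3.06 452.8,95.2,150,3.0816
```

```text
452.8,95.2,150,3.0816 shift [-0.0311 -0.2215 -0.1454] wz -0.0216
```

>>> send_rows(
  targets=[0,0,-0.02,0,0,0,-1,0,0,-0.06,0,0,0,-1,0,0,-0.1,0,0,0,-1,0,0,-0.145,0,0,0,-1,0,0,-0.145,0,0,0,-1,0,0,-0.145,0,0,0,-1],
)

```text
clock: 3.05
eef_pos: [440.7, 318.9, 151.4]
tcp_rot: [3.137, 0.005, 3.06]
contact_force: [-0.2, 0.5, -1.9]
opening: 0.285
grasp_force: 59.9
```

>>> send_rows(
  targets=[-0.006,-0.035,0,0,0,-0.022,-1,-0.012,-0.075,0,0,0,-0.022,-1,-0.018,-0.115,0,0,0,-0.022,-1,-0.024,-0.155,0,0,0,-0.022,-1,-0.03,-0.195,0,0,0,-0.022,-1,-0.031,-0.222,0,0,0,-0.022,-1,-0.031,-0.222,0,0,0,-0.022,-1,-0.031,-0.222,0,0,0,-0.022,-1,-0.031,-0.222,0,0,0,-0.022,-1,-0.031,-0.222,0,0,0,-0.022,-1],
)

```text
clock: 3.88
eef_pos: [451.4, 94.6, 147.2]
tcp_rot: [3.142, -0.001, 3.082]
contact_force: [0.3, -0.7, -0.7]
opening: 0.285
grasp_force: 59.9
```

>>> send_rows(
  targets=[0,0,0.04,0,0,0,-1,0,0,0.08,0,0,0,-1,0,0,0.105,0,0,0,-1,0,0,0.121,0,0,0,-1,0,0,0.121,0,0,0,-1,0,0,0.121,0,0,0,-1,0,0,0.121,0,0,0,-1,0,0,0.121,0,0,0,-1],
)

```text
clock: 4.55
eef_pos: [452.7, 94.5, 28.0]
tcp_rot: [3.141, 0.002, 3.082]
contact_force: [0.7, 1.5, -1.1]
opening: 0.286
grasp_force: 59.8
```

```bash
cat > v.py <<'E'
import sys
from rig import r,cams
from h import *
n,w,x,y,yaw,z,out=sys.argv[1],float(sys.argv[2]),*map(float,sys.argv[3:7]),sys.argv[7]
s=r.sense(); print(s["eef_pos"].round(1),s["tcp_rot"].round(4))
row=(611.2,-19.5,-.06); D=docks([(105,60),(0,90),(-105,90)])+[RAIL]
ims=[]
for nm in("top","scene"):
    f=cams.grab_frame(nm); im=cv2.resize(f["color"],None,fx=S,fy=S,interpolation=cv2.INTER_CUBIC)
    # row fit per camera, then knife blade outline at expected pose
    q,c=fit([f],D,row); print(nm,"row",q.round(3),c)
    for m,p,zz in((D,q,0),(knife(w),(x,y,yaw),z)):
        L=labels(f,m,p,(0,0,512,384),zz)
        for k in range(1,8):
            cs,_=cv2.findContours((L==k).astype(np.uint8),0,2); cv2.drawContours(im,cs,-1,(0,255,0),1)
    o=(proj(f,[[x+80,y,30]])[0]).astype(int)
    a=np.maximum(o-[50,50],0)*S; ims.append(im[a[1]:a[1]+400,a[0]:a[0]+400])
cv2.imwrite(out,np.hstack(ims))
E
python3 v.py narrow 30 443 95.8 -0.06 25 pics/n1.png
```

```text
[452.7  94.5  28. ] [3.1410e+00 2.1000e-03 3.0825e+00]
top row [ 6.10159e+02 -2.10070e+01 -5.70000e-02] 668.4947509765625
scene row [ 6.12496e+02 -1.76800e+01 -6.00000e-02] 7641.0009765625
```

View pics/n1.png

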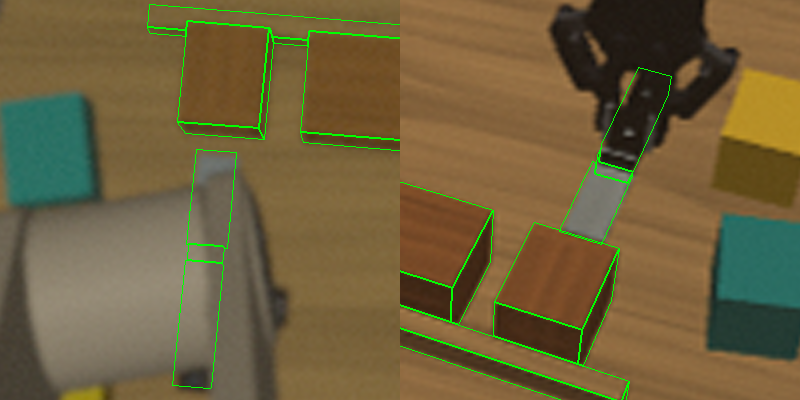

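The top image shows the narrow blade at crop (216,165) in line with the narrow holder, and the scene view agrees. I'll measure the lateral offset numerically.

```bash
cat > b.py <<'E'
import sys
from rig import r,cams
from h import *
w,x,y,yaw,z,dy=map(float,sys.argv[1:7])
rows={"top":(610.2,-21.0,-.057),"scene":(612.4,-17.8,-.061)}
for nm,x0 in(("top",100),("scene",60)):
    f=cams.grab_frame(nm)
    q,c=fit([f],[(box(x0,120,-w/2,w/2,7.5,10.5),[1]*5)],(x,y,yaw),z)
    p=tf(q,[120,0,9],z)[0]; R_=rows[nm]; d=p[:2]-R_[:2]; c_,s_=np.cos(-.06),np.sin(-.06)
    print(nm,q.round(3),"tip in dock x,y",(d@[c_,s_]).round(1),(d@[-s_,c_]-dy).round(1))
E
python3 b.py 30 443 95.8 -0.06 25 105
```

```text
top [ 4.38908e+02  9.70070e+01 -8.20000e-02] tip in dock x,y -58.1 -0.1
scene [ 4.36825e+02  9.56960e+01 -5.00000e-02] tip in dock x,y -62.1 -1.0
```

>>> send_rows(
  targets=[-0.01,0.0005,-0.001,0,0,0,-1,-0.02,0.0005,-0.001,0,0,0,-1,-0.027,0.0005,-0.001,0,0,0,-1,-0.034,0.0005,-0.001,0,0,0,-1,-0.041,0.0005,-0.001,0,0,0,-1,-0.048,0.0005,-0.001,0,0,0,-1,-0.055,0.0005,-0.001,0,0,0,-1,-0.06,0.0005,-0.001,0,0,0,-1,-0.065,0.0005,-0.001,0,0,0,-1,-0.065,0.0005,-0.001,0,0,0,-1],
)

```text
clock: 5.58
eef_pos: [517.7, 90.5, 27.8]
tcp_rot: [3.141, 0.001, 3.082]
contact_force: [-0.0, -0.2, -0.6]
opening: 0.288
grasp_force: 59.9
```

>>> send_rows(
  targets=[-0.005,0,0,0,0,0,-1,-0.009,0,0,0,0,0,-1,-0.012,0,0,0,0,0,-1,-0.015,0,0,0,0,0,-1,-0.015,0,0,0,0,0,-1],
)

```text
clock: 6.0
eef_pos: [532.3, 89.7, 27.9]
tcp_rot: [3.141, 0.001, 3.082]
contact_force: [-0.4, -0.3, -0.6]
opening: 0.285
grasp_force: 59.9
```

>>> send_rows(
  targets=[-0.002,0,0,0,0,0,-1,-0.004,0,0,0,0,0,-1,-0.004,0,0,0,0,0,-1],
)

```text
clock: 6.25
eef_pos: [532.8, 89.4, 27.3]
tcp_rot: [-3.141, -0.006, 3.082]
contact_force: [-8.2, 2.6, 5.4]
opening: 0.286
grasp_force: 60.7
```

>>> send_rows(
  targets=[0.002,0,0,0,0,0,-1,0.002,0,0,0,0,0,0.3,0.002,0,0,0,0,0,0.3,0.002,0,0,0,0,0,0.3,0.002,0,0,0,0,0,0.3,0.002,0,0,0,0,0,0.3,0.002,0,0,0,0,0,0.3],
)

```text
clock: 6.83
eef_pos: [533.7, 89.5, 27.8]
tcp_rot: [3.142, 0.0, 3.082]
contact_force: [-0.3, -0.3, 0.4]
opening: 0.648
grasp_force: 0.0
```

>>> send_rows(
  targets=[0,0,-0.02,0,0,0,0.3,0,0,-0.06,0,0,0,0.3,0,0,-0.1,0,0,0,0.3,0,0,-0.13,0,0,0,0.3,0,0,-0.13,0,0,0,0.3,0,0,-0.13,0,0,0,0.3],
)

```text
clock: 7.33
eef_pos: [534.9, 89.7, 159.9]
tcp_rot: [3.141, 0.004, 3.082]
contact_force: [-1.0, -0.7, -0.6]
opening: 0.648
grasp_force: 0.0
```

```bash
python3 - <<'E'
from rig import r
s=r.sense(); print(s["eef_pos"],s["tcp_rot"],s["qpos"].round(2))
E
python3 plan.py 534,89,158,3.0816 426.8,-335.7,150,2.9886
```

```text
[534.90662863  89.71281134 159.85695337] [3.14063092 0.00427472 3.08175177] [ 0.16  0.31  1.88 -0.    0.95 -1.35]
426.8,-335.7,150,2.9886 shift [ 0.0815 -0.4304  0.008 ] wz 0.093
```

>>> send_rows(
  targets=[0.082,-0.431,0.008,0,0,0.093,0.4,0.082,-0.431,0.008,0,0,0.093,0.4,0.082,-0.431,0.008,0,0,0.093,0.4,0.082,-0.431,0.008,0,0,0.093,0.4,0.082,-0.431,0.008,0,0,0.093,0.4,0.082,-0.431,0.008,0,0,0.093,0.4,0.082,-0.431,0.008,0,0,0.093,0.4,0.082,-0.431,0.008,0,0,0.093,0.4,0.082,-0.431,0.008,0,0,0.093,0.4,0.082,-0.431,0.008,0,0,0.093,0.4,0.082,-0.431,0.008,0,0,0.093,0.4,0.082,-0.431,0.008,0,0,0.093,0.4],
)

```text
clock: 8.33
eef_pos: [424.1, -339.5, 148.2]
tcp_rot: [-3.141, -0.002, 2.985]
contact_force: [0.0, 0.4, -0.1]
opening: 0.698
grasp_force: 0.0
```

>>> send_rows(
  targets=[0.082,-0.431,0.008,0,0,0.093,0.4],
)

```text
clock: 8.42
eef_pos: [411.8, -371.5, 147.1]
tcp_rot: [3.138, -0.003, 2.898]
contact_force: [-0.1, -0.4, -0.3]
opening: 0.699
grasp_force: 0.0
```

>>> send_rows(
  targets=[0,0,0,0,0,0,0.4,0,0,0,0,0,0,0.4,0,0,0,0,0,0,0.4],
)

```text
clock: 8.67
eef_pos: [411.4, -374.0, 147.8]
tcp_rot: [3.14, -0.002, 2.896]
contact_force: [-0.2, 0.7, -0.3]
opening: 0.699
grasp_force: 0.0
```

Run:
```python
from rig import r
import subprocess
s=r.sense(); p=s["eef_pos"]; a=f"{p[0]},{p[1]},{p[2]},{s['tcp_rot'][2]}"; print(a)
print(subprocess.getoutput(f"python3 plan.py {a} 426.8,-335.7,150,2.9886"))
```

```text
411.43957017776444,-374.0253190586908,147.84879292523675,2.8959809267849232
426.8,-335.7,150,2.9886 shift [-0.0056  0.0409 -0.0022] wz -0.0926
```

>>> send_rows(
  targets=[-0.0056,0.041,0,0,0,-0.0926,0.4,-0.0056,0.041,0,0,0,-0.0926,0.4,-0.0056,0.041,0,0,0,-0.0926,0.4,-0.0056,0.041,0,0,0,-0.0926,0.4,-0.0056,0.041,0,0,0,-0.0926,0.4],
)

```text
clock: 9.08
eef_pos: [427.5, -336.5, 149.0]
tcp_rot: [-3.141, -0.0, 2.989]
contact_force: [-0.6, -0.8, -0.1]
opening: 0.703
grasp_force: 0.0
```

>>> send_rows(
  targets=[0,0,0.08,0,0,0,0.4,0,0,0.12,0,0,0,0.4,0,0,0.135,0,0,0,0.4,0,0,0.144,0,0,0,0.4,0,0,0.144,0,0,0,0.4,0,0,0.144,0,0,0,0.4,0,0,0.144,0,0,0,0.4],
)

```text
clock: 9.67
eef_pos: [428.2, -337.6, 6.3]
tcp_rot: [-3.141, 0.002, 2.988]
contact_force: [0.1, -1.1, 0.8]
opening: 0.702
grasp_force: 0.0
```

>>> send_rows(
  targets=[0,-0.001,0.002,0,0,0,0.4,0,-0.001,0.002,0,0,0,-1,0,-0.001,0.002,0,0,0,-1,0,-0.001,0.002,0,0,0,-1,0,-0.001,0.002,0,0,0,-1,0,-0.001,0.002,0,0,0,-1,0,-0.001,0.002,0,0,0,-1,0,-0.001,0.002,0,0,0,-1,0,-0.001,0.002,0,0,0,-1],
)

```text
clock: 10.42
eef_pos: [427.8, -338.2, 4.2]
tcp_rot: [-3.141, 0.001, 2.988]
contact_force: [-1.5, -0.3, 9.3]
opening: 0.286
grasp_force: 59.2
```

>>> send_rows(
  targets=[0,0,-0.02,0,0,0,-1,0,0,-0.06,0,0,0,-1,0,0,-0.1,0,0,0,-1,0,0,-0.145,0,0,0,-1,0,0,-0.145,0,0,0,-1,0,0,-0.145,0,0,0,-1],
)

```text
clock: 10.92
eef_pos: [428.9, -339.0, 151.3]
tcp_rot: [-3.138, 0.006, 2.988]
contact_force: [-0.2, 0.1, -1.6]
opening: 0.284
grasp_force: 59.7
```

Run:
```python
from rig import r
import subprocess
s=r.sense(); p=s["eef_pos"]; a=f"{p[0]},{p[1]},{p[2]},{s['tcp_rot'][2]}"; print(a)
print(subprocess.getoutput(f"python3 plan.py {a} 453,-10,{p[2]},3.0816"))
```

```text
428.91180855438853,-338.95101795301775,151.34617612379097,2.988475489322392
453,-10,151.34617612379097,3.0816 shift [0.0264 0.3288 0.    ] wz -0.0931
```

>>> send_rows(
  targets=[0.003,0.035,0,0,0,-0.093,-1,0.006,0.075,0,0,0,-0.093,-1,0.009,0.115,0,0,0,-0.093,-1,0.012,0.155,0,0,0,-0.093,-1,0.016,0.195,0,0,0,-0.093,-1,0.019,0.235,0,0,0,-0.093,-1,0.022,0.275,0,0,0,-0.093,-1,0.025,0.31,0,0,0,-0.093,-1,0.0264,0.329,0,0,0,-0.093,-1,0.0264,0.329,0,0,0,-0.093,-1,0.0264,0.329,0,0,0,-0.093,-1,0.0264,0.329,0,0,0,-0.093,-1],
)

```text
clock: 11.92
eef_pos: [450.6, -8.8, 147.1]
tcp_rot: [-3.141, -0.002, 3.082]
contact_force: [0.2, 0.0, -1.1]
opening: 0.286
grasp_force: 59.7
```

>>> send_rows(
  targets=[0,0,0.04,0,0,0,-1,0,0,0.08,0,0,0,-1,0,0,0.105,0,0,0,-1,0,0,0.121,0,0,0,-1,0,0,0.121,0,0,0,-1,0,0,0.121,0,0,0,-1,0,0,0.121,0,0,0,-1,0,0,0.121,0,0,0,-1],
)

```text
clock: 12.58
eef_pos: [452.4, -8.9, 28.2]
tcp_rot: [3.142, 0.002, 3.081]
contact_force: [0.5, 0.5, -0.3]
opening: 0.288
grasp_force: 59.7
```

```bash
python3 v.py wide 60 435 -9 -0.06 25 pics/w1.png; python3 b.py 60 435 -9 -0.06 25 0; python3 b.py 30 520 91 -0.06 24 105
```

```text
[452.4  -8.9  28.2] [3.1416e+00 2.1000e-03 3.0807e+00]
top row [ 6.0952e+02 -2.0863e+01 -6.2000e-02] 1221.0152587890625
scene row [ 6.12496e+02 -1.76800e+01 -6.00000e-02] 8840.271484375
top [ 4.28796e+02 -8.29000e+00 -6.50000e-02] tip in dock x,y -61.8 1.2
scene [ 4.26581e+02 -5.21600e+00 -6.70000e-02] tip in dock x,y -66.2 0.6
top [5.27015e+02 8.67060e+01 8.50000e-02] tip in dock x,y 29.2 14.9
scene [ 5.06604e+02  9.33280e+01 -1.18000e-01] tip in dock x,y 7.5 -7.4
```

View pics/w1.png

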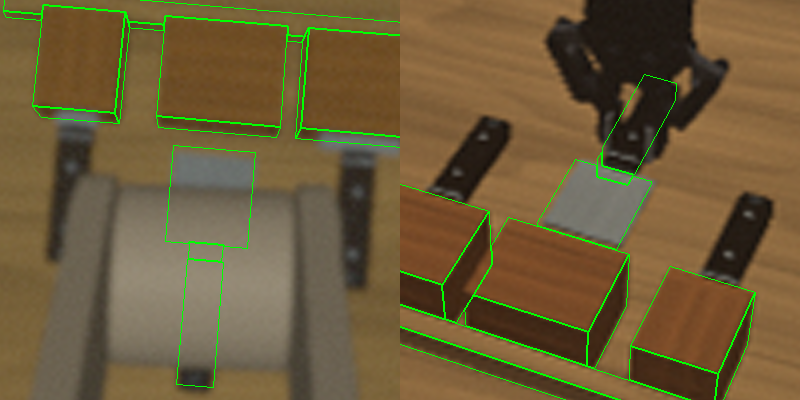

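The narrow knife sits in its holder. The wide blade is centred on its slot to about 1 mm, so I'll insert it.

>>> send_rows(
  targets=[-0.01,-0.0009,-0.0005,0,0,0,-1,-0.02,-0.0009,-0.0005,0,0,0,-1,-0.027,-0.0009,-0.0005,0,0,0,-1,-0.034,-0.0009,-0.0005,0,0,0,-1,-0.041,-0.0009,-0.0005,0,0,0,-1,-0.048,-0.0009,-0.0005,0,0,0,-1,-0.055,-0.0009,-0.0005,0,0,0,-1,-0.06,-0.0009,-0.0005,0,0,0,-1,-0.065,-0.0009,-0.0005,0,0,0,-1,-0.065,-0.0009,-0.0005,0,0,0,-1],
)

```text
clock: 13.72
eef_pos: [517.4, -13.4, 27.6]
tcp_rot: [3.142, 0.001, 3.081]
contact_force: [-0.7, -0.4, -0.3]
opening: 0.286
grasp_force: 59.7
```

>>> send_rows(
  targets=[-0.005,0,0,0,0,0,-1,-0.009,0,0,0,0,0,-1,-0.012,0,0,0,0,0,-1,-0.015,0,0,0,0,0,-1,-0.015,0,0,0,0,0,-1],
)

```text
clock: 14.13
eef_pos: [531.9, -14.3, 27.6]
tcp_rot: [3.142, 0.001, 3.081]
contact_force: [-0.2, -0.1, -0.7]
opening: 0.288
grasp_force: 59.7
```

>>> send_rows(
  targets=[-0.003,0,0,0,0,0,-1,-0.005,0,0,0,0,0,-1,-0.005,0,0,0,0,0,-1],
)

```text
clock: 14.38
eef_pos: [535.0, -14.5, 27.2]
tcp_rot: [-3.141, -0.003, 3.082]
contact_force: [-3.9, -0.2, 1.8]
opening: 0.282
grasp_force: 60.0
```

>>> send_rows(
  targets=[-0.002,0,0,0,0,0,-1,-0.003,0,0,0,0,0,-1,-0.003,0,0,0,0,0,-1],
)

```text
clock: 14.63
eef_pos: [535.0, -14.6, 26.8]
tcp_rot: [-3.141, -0.008, 3.082]
contact_force: [-13.8, 0.7, 7.5]
opening: 0.284
grasp_force: 60.8
```

Wall contact: the advance stopped at 535.0 while the force rose to 14 N. I'll ease off, release, lift and back away.

>>> send_rows(
  targets=[0.004,0,0,0,0,0,-1,0.004,0,0,0,0,0,0.3,0.004,0,0,0,0,0,0.3,0.004,0,0,0,0,0,0.3,0.004,0,0,0,0,0,0.3,0.004,0,0,0,0,0,0.3,0.004,0,0,0,0,0,0.3],
)

```text
clock: 15.22
eef_pos: [535.4, -14.5, 27.5]
tcp_rot: [3.142, 0.0, 3.081]
contact_force: [-1.3, -0.7, 0.8]
opening: 0.651
grasp_force: 0.0
```

>>> send_rows(
  targets=[0,0,-0.02,0,0,0,0.3,0,0,-0.06,0,0,0,0.3,0,0,-0.1,0,0,0,0.3,0.03,0,-0.13,0,0,0,0.3,0.07,0,-0.15,0,0,0,0.3,0.11,0,-0.18,0,0,0,0.3,0.15,0,-0.21,0,0,0,0.3,0.18,0,-0.23,0,0,0,0.3,0.18,0,-0.23,0,0,0,0.3,0.18,0,-0.23,0,0,0,0.3,0.18,0,-0.23,0,0,0,0.3],
)

```text
clock: 16.13
eef_pos: [356.0, -3.6, 258.2]
tcp_rot: [3.142, 0.003, 3.082]
contact_force: [0.4, 0.1, -0.4]
opening: 0.646
grasp_force: 0.0
```

Run:
```python
from rig import r,cams
from h import *
a=[]
for n,(u,v) in(("top",(200,165)),("scene",(190,130))):
    f=cams.grab_frame(n); im=f["color"].copy()
    im=cv2.resize(im,None,fx=4,fy=4,interpolation=cv2.INTER_CUBIC)
    row=(610.2,-21,-.057) if n=="top" else (612.4,-17.8,-.061)
    for dy in(105,0,-105):   # handle rear end centre if home, at level
        for z in (24,):
            for px in(-147.5,-59.5):
              q=proj(f,tf(row,[px,dy,z+ (18 if px>-100 else 18)]))[0]; cv2.circle(im,tuple(((q+.5)*4).astype(int)),3,(0,255,0),1)
    a.append(im[v*4:v*4+380,u*4:u*4+ (400 if n=="scene" else 400)] if n=="scene" else im[v*4:v*4+380,u*4:u*4+400])
cv2.imwrite("pics/end.png",np.hstack(a))
```

```text
(no output)
```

View pics/end.png

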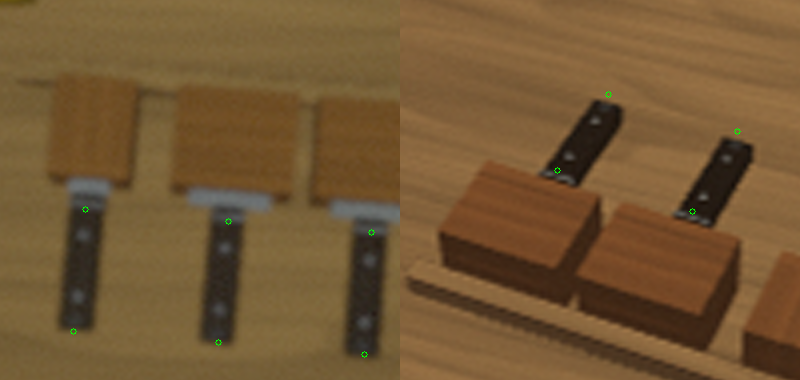

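The wide and narrow knives both sit like the parked one. Their handle ends, at crop (73,330) and (218,342), lie on the predicted home marks, so I'll hand in.

```bash
python3 -c "
from rig import r
print(r.sign_off())"
```

```text
the job is handed in; nothing more can be done
None
```

Both knives are pushed home, the wide one in the empty wide holder and the narrow one in the narrow holder, and released; the parked knife looked undisturbed in the last pictures, and the job was handed in at about 16 s with no verdict returned.

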